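# Re-zero a coffee mill's burrs

## Task

The coffee mill has been cleaned and its burrs need setting: turn the thumbscrew on top clockwise until it bottoms, then back it off a quarter of a turn and let go. Stop as soon as you feel it bottom: forcing it wrenches the steel grinding head round on its base, which must not happen, and leave the mug, the hopper and the brush where they stand.

Things in the scene. Friction and masses are not known exactly. Their poses are not given: they have to be found in the camera images.
- screw_grip (a point): Grip point of the thumbscrew, on its vertical axis: a plain aluminium bar 44 mm long, 12 mm thick, 32 mm high, standing on a round neck (16 mm) and a thin collar (32 mm) on the mill's top. x lies along the bar and turns with it, y across its thickness, z up. The point is 14 mm below the bar's top, 18 mm above its lower edge. Drag about 0.06 N m; stays where left. It turns out over a turn.
- head_top (a point): Centre of the top face (135 mm above the counter) of the grinding head: an upright steel cylinder 88 mm across with a black chute on one side (-x of its axes); its axes turn with it, z up. The thumbscrew's grip point stays 40 mm above it (the screw turns without rising).
- head_twist (a joint): How far the grinding head has been turned on its base, rad, clockwise from above positive, 0 at the start; it should stay at 0. Once the screw bottoms, the resistance climbs from its drag by about 0.3 N m for each further 0.1 rad of turning; at about 0.55 N m the head, held only by friction, slips round.
- mill_base: The mill's black motor base, fixed to the counter: a block 200 x 130 x 55 mm; its origin is on the counter below the screw's axis, x pointing to the longer end (block from x -80 to +120 mm), z up.
- cup: White mug, 76 mm across, 85 mm high, standing to one side of the mill; origin at the centre of its foot. Leave alone.
- hopper: Amber bean hopper taken off the mill, up to 110 mm across, 95 mm high, standing to the other side; origin at the centre of its foot. Leave alone.
- brush: Cleaning brush 160 mm long lying on the counter beyond the mill; origin at its underside. Leave alone.
- burr (a point): The lower burr inside the head (out of sight), which the screw moves up and down: 40.0 mm below head_top when bottomed, 0.75 mm lower per turn anticlockwise (seen from above), so a quarter turn is 0.19 mm, far less than the noise of a reading. The screw starts a third to two thirds of a turn open; the bar's direction when bottomed is different each time.
There are look-alikes about, which are no part of the job. There is more than one size of the mill_base; the one meant has the size given above.

How it is judged:
By the outcome, as a careful person would: the job done as asked, in the order asked, and still so for the second after the job is handed in, with the robot touching nothing.
It also fails if it takes over 72 s, if anything falls off the work surface, if the arm or the gripper's body presses on something with over 40 N, if the wrist force passes 120 N, or if a joint passes its speed limit or range.

## Robot

A 6-joint arm with a two-finger parallel gripper is mounted at the origin on the work surface. World frame = base frame: x ahead of the robot, y to its left, z up, the work surface at z = 0. Lengths are in m, angles in rad, forces in N, time in s.
With the tool pointing down it reaches from about 0.3 to 0.85 m from the base axis. Payload 4.2 kg.
Tool frame: the origin (TCP) lies on the mounting face of the last link; the fingertips stand 191 mm ahead of it and the grasp point (between the pads) lies 172 mm ahead of it; z points along the fingers, y is the direction in which the jaws open and shut (so a half turn about z gives the same grasp; the last joint's range is limited). The gripper opens to 91 mm and grips with 3 to 60 N. Pads are 32 mm wide; open, the fingers measure 118 mm over their backs; the gripper's body (76 mm by 178 mm) begins 60 mm behind the grasp point.
Start: joints at [-1.307, 0.32, 1.565, -0, 1.257, -0.02], TCP at [0.161, -0.552, 0.405] pointing down, gripper open.
Joint ranges: [-3.11, 3.11], [-0.84, 2.01], [0.21, 2.61], [-1.34, 4.49], [0.05, 2.63], [-2.56, 2.56]. Speed limits (rad/s): [2.57, 2.57, 3.14, 3.14, 3.14, 3.14].

## Interface

Orientations are given as a unit quaternion [w, x, y, z].
In Python, from rig import ctrl gives the robot as it stands. The module is installed in compiled form; this text tells all that it offers.
- The arm moves only by the tool servo_tool, never from a script. Its argument "rows" is a list of rows, each a list of 4 numbers: the shift along the tool's x, y, z in m, then the turn about the tool's z in rad. In form: [[tx, ty, tz, roll], ...]. A call has 1 to 20 rows; each row is the pose to reach, as a shift and turn from the pose commanded when the call began, along the tool's axes at that moment; what a row does not reach only later rows make up. A row lasts 1/10 s, in which the tool goes at most 50 mm and 8.59 degrees, less where a joint would pass 70% of its speed; a pose out of reach is approached as far as the arm can. A call with a gripper value outside its range is refused whole. "claw" is the opening, from 0 (shut) to 1 (fully open), set as the call begins (left out, the last holds). The fingers move at their own pace and stop on an object; "newtons" is the grip in N (left out, the last holds). Time passes only in rows, so rows that repeat a pose let the fingers close. It gives the time, the measured TCP pose, the force and the opening at its end, in the units of the state.
- ctrl.get_obs(): the state, without advancing time (a new reading comes with each control period).
- ctrl.camera(name): name is "scene" or "top" or "wrist"; returns the picture (400x640x3 uint8, red, green, blue); there is no depth.
- ctrl.camera_model(name): a dict with "fov_y" (degrees; the focal length in pixels is half the picture's height over the tangent of half this angle, whatever the lens; pixels are square), "cx", "cy" (the principal point, pixels), "origin" and "orientation" of the camera in the world; the wrist camera has in their place "mount" (4x4, takes a point from camera to tool coordinates, whose origin is the TCP and whose axes are the flange's). Camera axes: x right, y up, looking along -z (the intrinsics and any distortion apply to the point x, -y, -z); pixel columns grow to the right and rows downward; lengths in m; the calibration is good to about 2 mm. A picture is of the moment at which its call begins: read the wrist's pose just before it. camera_model takes no time and is no camera call.
- ctrl.sign_off(): hands the job in, once; it reports no verdict.
Trained networks look in the newest picture that a camera, given by its name, has taken for a name from the list of things; names that differ only in an ending like _2 or _b are one class to them, and where a whole thing is asked for, a point or a joint stands for the part that bears it (a point fixed in the world has none). Each returns a list of dicts, best first, with "conf" (0 to 1); they miss things now and then, are a little off and sometimes report something else, mostly with a low value. They report only what shows in the picture. A call takes as long as a camera call. They do not tell look-alikes from the thing itself.
- ctrl.look_for(camera, query): "centre" ([column, row] in pixels, amid what is visible of it).
- ctrl.place_of(camera, query): "centre" ([column, row] in pixels: a listed point, or the origin of a listed thing).
The state is a dict: "time_s": time; "qpos": joint angles; "qvel": joint speeds; "joint_efforts": joint torques, N m; "position": TCP position; "tool_rot": TCP orientation; "force": force on the tool from outside, world axes, zero at the start; "moment": the same for the moment, N m; "gripper_width": finger opening in m.
Only numpy, scipy, OpenCV 4.12 (cv2) and the standard library are available. Lean on these libraries where they do the work, as an engineer would, in place of code of your own. Each camera call takes 0.05 s, during which the arm holds its last target. There are 200 camera calls.

## Working session

There is one attempt and no reset: what is moved stays moved. The work goes in short steps, Python scripts to look and compute and a tool call to move; the robot and the scene stay as the last step left them, time stands still between calls to the robot, and variables do not carry over. Pictures are saved under pics/ and viewed, about 8 in all and at most 12, crops included, and the job is handed in when it is done.

Besides the shell and the picture viewer there is one more tool, called as name(argument=value, ...) on one line, values as JSON. servo_tool: Moves the arm, as the interface text tells. Its arguments: {"type":"object","properties":{"rows":{"type":"array"},"claw":{"type":"number"},"newtons":{"type":"number"}},"required":["rows"]}

```bash
mkdir -p pics
cat > h.py <<'E'
from rig import ctrl
import numpy as np, cv2
from scipy.spatial.transform import Rotation as R
def Rq(q): return R.from_quat([q[1],q[2],q[3],q[0]]).as_matrix()
def pose(cam,obs=None):
    m=ctrl.camera_model(cam)
    if 'mount' in m:
        o=obs; M=np.array(m['mount']); A=Rq(o['tool_rot'])
        return m,A@M[:3,:3],A@M[:3,3]+np.array(o['position'])
    return m,Rq(m['orientation']),np.array(m['origin'])
def ray(cam,px,obs=None):
    m,A,o=pose(cam,obs); f=200/np.tan(np.radians(m['fov_y']/2))
    K=np.array([[f,0,m['cx']],[0,f,m['cy']],[0,0,1]])
    d=np.array(m.get('distortion',[0,0,0,0,0]),float)
    u=cv2.undistortPoints(np.array([[px]],float),K,d)[0,0]
    return o,A@np.array([u[0],-u[1],-1])
def atz(cam,px,z,obs=None):
    o,d=ray(cam,px,obs); return o+d*(z-o[2])/d[2]
def snap(cam,name):
    im=ctrl.camera(cam); cv2.imwrite('pics/'+name+'.png',im[:,:,::-1]); return im
E
python3 - <<'E'
from h import *
for c in ['scene','top','wrist']: print(ctrl.camera_model(c))
a=snap('scene','s0'); b=snap('top','t0')
for c in ['scene','top']:
    for q in ['screw_grip','head_top','mill_base','cup','hopper','brush']:
        r=ctrl.place_of(c,q); print(c,q,[(np.round(x['centre']),round(x['conf'],2)) for x in r])
o=ctrl.get_obs(); print(o)
E
```

```text
{'fov_y': 52.63759757410753, 'cx': 319.06874385764786, 'cy': 200.34381248817618, 'origin': array([ 0.89847145, -0.49262968,  1.23671862]), 'orientation': array([0.902711  , 0.24292828, 0.09204911, 0.34296599])}
{'fov_y': 57.7498460978496, 'cx': 316.9832908538907, 'cy': 197.54613684066953, 'origin': array([0.33647532, 0.00725455, 1.14118106]), 'orientation': array([ 0.70838532,  0.04510294, -0.05946352, -0.70186897])}
{'fov_y': 61.98697855109791, 'cx': 316.3509563298361, 'cy': 197.37270097441453, 'mount': array([[-2.42513193e-04,  9.68394545e-01,  2.49423229e-01,
         7.08877145e-02],
       [ 9.99999882e-01,  1.30016029e-04,  4.67503976e-04,
        -9.68973382e-04],
       [ 4.20299282e-04,  2.49423313e-01, -9.68394462e-01,
         1.94506629e-02],
       [ 0.00000000e+00,  0.00000000e+00,  0.00000000e+00,
         1.00000000e+00]])}
scene screw_grip [(array([160., 188.]), 0.81), (array([328., 198.]), 0.63)]
scene head_top [(array([168., 194.]), 0.94), (array([326., 208.]), 0.6)]
scene mill_base [(array([186., 225.]), 0.93), (array([325., 226.]), 0.62)]
scene cup [(array([321.,
[... 471 characters left out ...]
y([273., 147.]), 0.77)]
{'time_s': 0.7, 'qpos': array([-1.30702419e+00,  3.19579043e-01,  1.56451004e+00,  1.75003914e-05,
        1.25740331e+00, -1.99814242e-02]), 'qvel': array([-0.00088511,  0.00124414, -0.00072482, -0.0004742 ,  0.00071075,
        0.00144082]), 'joint_efforts': array([ 1.17713462e-03, -4.12215865e+01, -2.32188445e+01,  7.26709329e-02,
        3.77777230e-02, -2.96710334e-05]), 'position': array([ 0.16098811, -0.55199222,  0.40478409]), 'tool_rot': array([4.87500342e-05, 9.89952741e-01, 1.41398613e-01, 1.43583729e-05]), 'force': array([ 0.1372315 , -0.28963613, -0.06483003]), 'moment': array([-0.02203238, -0.02196792,  0.00753603]), 'gripper_width': 0.09114487691195934}
```

Run:
```python
from h import *
a=cv2.imread('pics/s0.png');b=cv2.imread('pics/t0.png')
cv2.imwrite('pics/c0.png',np.vstack([cv2.resize(a[130:310,110:430],(800,450))[:,:],cv2.resize(b[100:380,180:500],(800,700))])[:, :] if 0 else cv2.resize(a[110:310,110:430],(800,500)))
cv2.imwrite('pics/c1.png',cv2.resize(b[110:380,210:510],(660,594)))
for c,l in [('scene',[('sg',(160,188),.175),('sg2',(328,198),.175),('ht',(168,194),.135),('ht2',(326,208),.135),('mb',(186,225),0),('mb2',(325,226),0),('cup',(321,184),0),('hop',(312,266),0),('br',(384,225),0)]),('top',[('sg',(448,333),.175),('sg2',(316,187),.175),('ht',(436,328),.135),('ht2',(316,193),.135),('mb2',(316,198),0),('cup',(282,239),0),('hop',(365,177),0),('br',(273,147),0)])]:
    for n,p,z in l: print(c,n,np.round(atz(c,p,z),3))
```

```text
scene sg [ 0.093 -0.325  0.175]
scene sg2 [ 0.505 -0.008  0.175]
scene ht [ 0.1   -0.316  0.135]
scene ht2 [ 0.509 -0.021  0.135]
scene mb [ 0.148 -0.33   0.   ]
scene mb2 [ 0.505 -0.018  0.   ]
scene cup [0.382 0.1   0.   ]
scene hop [ 0.568 -0.154  0.   ]
scene br [0.653 0.119 0.   ]
top sg [ 0.132 -0.351  0.175]
top sg2 [ 0.509 -0.009  0.175]
top ht [ 0.137 -0.334  0.135]
top ht2 [ 0.5   -0.01   0.135]
top mb2 [ 0.505 -0.012  0.   ]
top cup [0.375 0.093 0.   ]
top hop [ 0.575 -0.169  0.   ]
top br [0.671 0.129 0.   ]
```

View pics/c0.png

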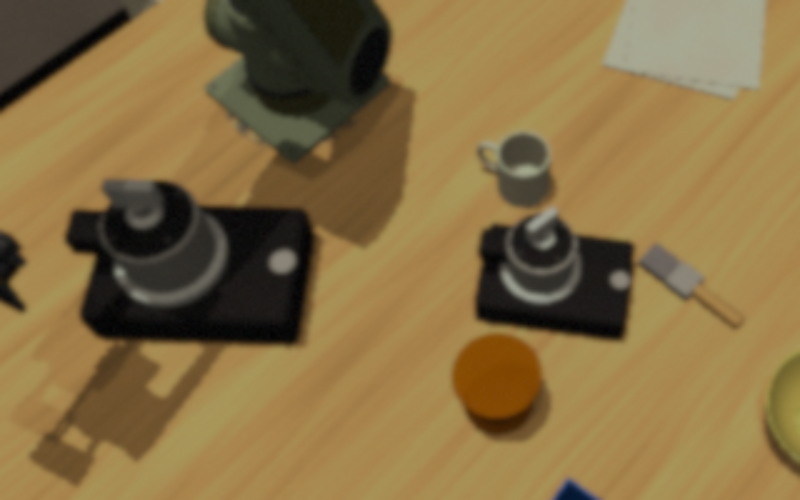

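View pics/c1.png

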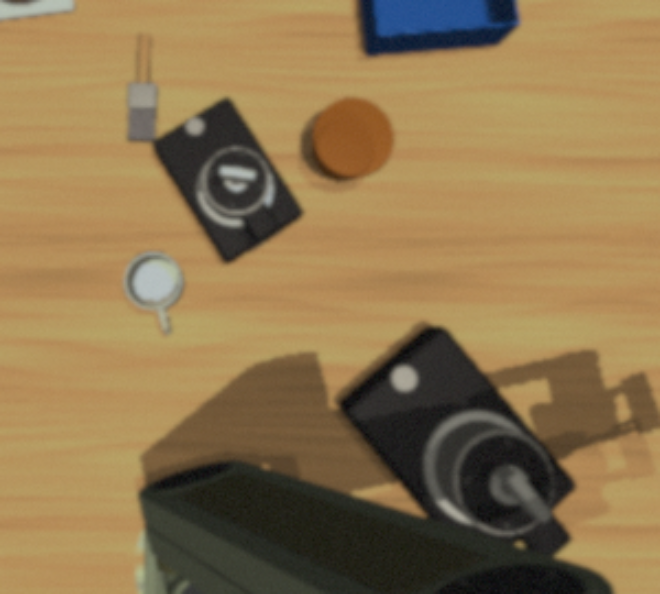

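Two mills are visible. The big one sits at scene (168,200) and top (440,328). The small one sits at scene (326,205) and top (316,193). In the top view the small block measures about 62 x 40 px at 3 mm/px, or roughly 190 x 120 mm, which matches 200 x 130. It also stands between the mug and the hopper, so I take it as the target, with its screw at about (0.507, -0.009). The big one is the look-alike. I'll move over the small one for a closer look.

servo_tool(rows=[[0.484, -0.424, -0.065, -1.09], [0.484, -0.424, -0.065, -1.09], [0.484, -0.424, -0.065, -1.09], [0.484, -0.424, -0.065, -1.09], [0.484, -0.424, -0.065, -1.09], [0.484, -0.424, -0.065, -1.09], [0.484, -0.424, -0.065, -1.09], [0.484, -0.424, -0.065, -1.09], [0.484, -0.424, -0.065, -1.09], [0.484, -0.424, -0.065, -1.09], [0.484, -0.424, -0.065, -1.09], [0.484, -0.424, -0.065, -1.09], [0.484, -0.424, -0.065, -1.09], [0.484, -0.424, -0.065, -1.09], [0.484, -0.424, -0.065, -1.09], [0.484, -0.424, -0.065, -1.09], [0.484, -0.424, -0.065, -1.09], [0.484, -0.424, -0.065, -1.09], [0.484, -0.424, -0.065, -1.09], [0.484, -0.424, -0.065, -1.09]], claw=1, newtons=25)

```text
time_s: 2.7
position: [0.5067, -0.0099, 0.4698]
tool_rot: [0.0, 0.774, 0.634, 0.0]
force: [0.1, -0.3, 0.1]
gripper_width: 0.0911
```

```bash
cat >> h.py <<'E'
def st():
    o=ctrl.get_obs(); A=Rq(o['tool_rot']); yaw=np.arctan2(A[1,0],A[0,0])
    print('t',round(o['time_s'],2),'p',np.round(o['position'],4),'yaw',round(yaw,4),'j6',round(o['qpos'][5],4),'F',np.round(o['force'],1),'Mz',np.round(o['moment'],3),'e6',round(o['joint_efforts'][5],3),'w',round(o['gripper_width'],4),'v',np.abs(o['qvel']).max().round(3)); return o
E
python3 - <<'E'
from h import *
o=st(); im=snap('wrist','w1')
for q,z in [('screw_grip',.175),('head_top',.135),('mill_base',0)]:
    for x in ctrl.place_of('wrist',q): print(q,np.round(x['centre'],1),round(x['conf'],2),np.round(atz('wrist',x['centre'],z,o),4))
E
```

```text
t 2.7 p [ 0.5067 -0.0099  0.4698] yaw 1.3728 j6 0.1557 F [ 0.1 -0.3  0.1] Mz [-0.094 -0.144 -0.036] e6 -0.001 w 0.0911 v 0.005
screw_grip [315.9 200.6] 0.89 [ 0.5061 -0.0123  0.175 ]
screw_grip [416.6  37.7] 0.36 [0.6065 0.0983 0.175 ]
head_top [312.6 188.8] 0.88 [ 0.5032 -0.0105  0.135 ]
mill_base [315.4 169.7] 0.63 [ 0.5046 -0.0151  0.    ]
```

View pics/w1.png

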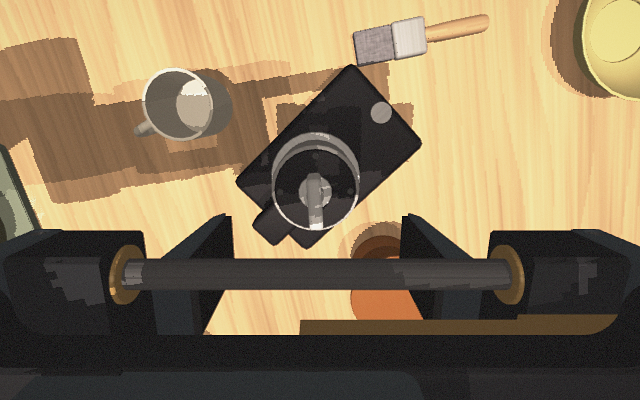

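Run:
```python
from h import *
im=cv2.imread('pics/w1.png'); cv2.imwrite('pics/w1c.png',cv2.resize(im[120:260,220:420],(800,560),interpolation=cv2.INTER_CUBIC))
o=ctrl.get_obs()
P=[atz('wrist',p,.055,o) for p in [(351,66),(421,143),(237,182)]]
print(np.linalg.norm(P[0]-P[1]),np.linalg.norm(P[0]-P[2]))
```

```text
0.11984406156585682 0.1884242178400171
```

View pics/w1c.png

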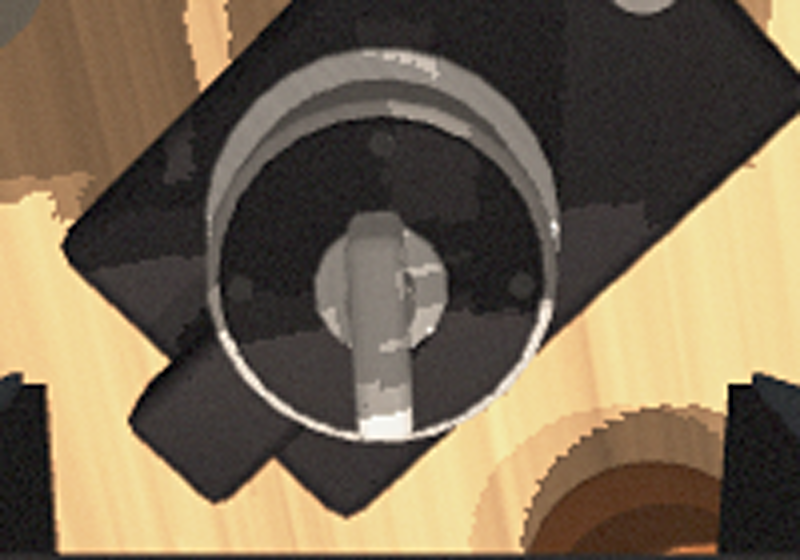

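Run:
```python
from h import *
o=ctrl.get_obs()
f=lambda x,y: atz('wrist',(220+x/4,120+y/4),.189,o)
a,b,c,d=f(348,236),f(358,437),f(404,236),f(412,437)
for u,v in((a,b),(c,d)):
    w=u-v; print(np.linalg.norm(w),np.arctan2(w[1],w[0]))
print((a+b+c+d)/4,np.linalg.norm(a-c),np.linalg.norm(b-d))
```

```text
0.04254583374452442 1.415207869626221
0.04254706102948411 1.4159116606298394
[ 0.50577832 -0.01137242  0.189     ] 0.011187033345723109 0.011217002269858787
```

servo_tool(rows=[[-0.002, 0, 0.03, -0.043], [-0.002, 0, 0.06, -0.043], [-0.002, 0, 0.08, -0.043], [-0.002, 0, 0.1, -0.043], [-0.002, 0, 0.112, -0.043], [-0.002, 0, 0.121, -0.043], [-0.002, 0, 0.121, -0.043], [-0.002, 0, 0.121, -0.043]])

```text
time_s: 3.7
position: [0.5069, -0.0114, 0.3493]
tool_rot: [0.0, 0.759, 0.651, 0.0]
force: [0.7, -0.4, -0.3]
gripper_width: 0.0911
```

Run:
```python
from h import *
o=st(); im=snap('wrist','w2')
```

```text
t 3.7 p [ 0.5069 -0.0114  0.3493] yaw 1.4168 j6 0.1089 F [ 0.7 -0.4 -0.3] Mz [ 0.033 -0.125 -0.01 ] e6 -0.001 w 0.0911 v 0.009
```

View pics/w2.png

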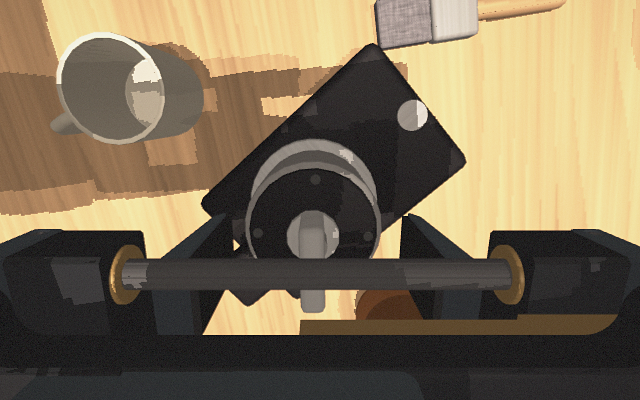

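Everything lines up; the bar sits about 1.3 mm to the -y side of the tool, so I'll correct for that and close.

servo_tool(rows=[[0, -0.0013, 0, 0], [0, -0.0013, 0, 0], [0, -0.0013, 0, 0], [0, -0.0013, 0, 0], [0, -0.0013, 0, 0], [0, -0.0013, 0, 0], [0, -0.0013, 0, 0], [0, -0.0013, 0, 0], [0, -0.0013, 0, 0], [0, -0.0013, 0, 0]], claw=0, newtons=40)

```text
time_s: 4.75
position: [0.5052, -0.0112, 0.3487]
tool_rot: [-0.0, 0.759, 0.651, -0.0]
force: [-0.5, 0.6, 0.8]
gripper_width: 0.014
```

```bash
python3 -c "
from h import *
st()"
```

```text
t 4.75 p [ 0.5052 -0.0112  0.3487] yaw 1.4167 j6 0.1092 F [-0.5  0.6  0.8] Mz [-0.002  0.237  0.008] e6 -0.004 w 0.014 v 0.014
```

servo_tool(rows=[[0, 0, 0, 0], [0, 0, 0, 0.05], [0, 0, 0, 0.1], [0, 0, 0, 0.15], [0, 0, 0, 0.2], [0, 0, 0, 0.25], [0, 0, 0, 0.3], [0, 0, 0, 0.3]])

```text
time_s: 5.55
position: [0.5054, -0.0113, 0.349]
tool_rot: [0.0, 0.848, 0.53, 0.0]
force: [-1.3, -0.7, 1.0]
gripper_width: 0.0115
```

```bash
python3 -c "
from h import *
st()"
```

```text
t 5.55 p [ 0.5054 -0.0113  0.349 ] yaw 1.1171 j6 0.409 F [-1.3 -0.7  1. ] Mz [-0.172 -0.028 -0.009] e6 0.271 w 0.0115 v 0.036
```

```bash
cat >> h.py <<'E'
def avg(n=4):
    L=[]
    for i in range(n):
        o=ctrl.get_obs(); L.append([o['moment'][2],o['joint_efforts'][5],o['qpos'][5]]); ctrl.camera('wrist') if i<n-1 else 0
    L=np.array(L); A=Rq(o['tool_rot'])
    print('t',round(o['time_s'],2),'Mz',np.round(L[:,0],3),'e6',np.round(L[:,1],3),'j6',np.round(L[-1,2],4),'yaw',round(np.arctan2(A[1,0],A[0,0]),4),'F',np.round(o['force'],1),'w',round(o['gripper_width'],4))
E
python3 -c "
from h import *
avg(5)"
```

```text
t 5.75 Mz [-0.009  0.061  0.034  0.064  0.033] e6 [0.271 0.108 0.055 0.042 0.04 ] j6 0.4085 yaw 1.1176 F [ 0.7 -1.4  1.6] w 0.0115
```

servo_tool(rows=[[0, 0, 0, 0.08], [0, 0, 0, 0.16], [0, 0, 0, 0.24], [0, 0, 0, 0.32], [0, 0, 0, 0.4], [0, 0, 0, 0.48], [0, 0, 0, 0.56], [0, 0, 0, 0.64], [0, 0, 0, 0.72], [0, 0, 0, 0.8], [0, 0, 0, 0.88], [0, 0, 0, 0.96], [0, 0, 0, 1.04], [0, 0, 0, 1.12], [0, 0, 0, 1.2], [0, 0, 0, 1.28], [0, 0, 0, 1.36], [0, 0, 0, 1.44], [0, 0, 0, 1.5], [0, 0, 0, 1.5]])

```text
time_s: 7.75
position: [0.5059, -0.0127, 0.349]
tool_rot: [0.002, 0.982, -0.19, 0.002]
force: [1.7, -7.0, 1.0]
gripper_width: 0.0118
```

```bash
python3 -c "
from h import *
avg(5)"
```

```text
t 7.95 Mz [0.047 0.008 0.087 0.033 0.084] e6 [0.284 0.106 0.065 0.058 0.057] j6 1.9085 yaw -0.3813 F [ 2.8 -7.4  1.5] w 0.0119
```

servo_tool(rows=[[0, 0, 0, 0], [0, 0, 0, 0], [0, 0, 0, 0], [0, 0, 0, 0], [0, 0, 0, 0], [0, 0, 0, 0], [0, 0, 0, -0.14], [0, 0, 0, -0.28], [0, 0, 0, -0.42], [0, 0, 0, -0.56], [0, 0, 0, -0.7], [0, 0, 0, -0.84], [0, 0, 0, -0.98], [0, 0, 0, -1.12], [0, 0, 0, -1.26], [0, 0, 0, -1.4], [0, 0, 0, -1.54], [0, 0, 0, -1.54], [0, 0, 0, -1.54]], claw=0.9)

```text
time_s: 9.85
position: [0.5052, -0.0112, 0.3487]
tool_rot: [-0.0, 0.838, 0.545, -0.0]
force: [-0.2, -0.2, -0.1]
gripper_width: 0.0821
```

Run:
```python
from h import *
o=st(); im=snap('wrist','w3')
```

```text
t 9.85 p [ 0.5052 -0.0112  0.3487] yaw 1.1539 j6 0.372 F [-0.2 -0.2 -0.1] Mz [-0.057 -0.093 -0.065] e6 -0.033 w 0.0821 v 0.007
```

View pics/w3.png

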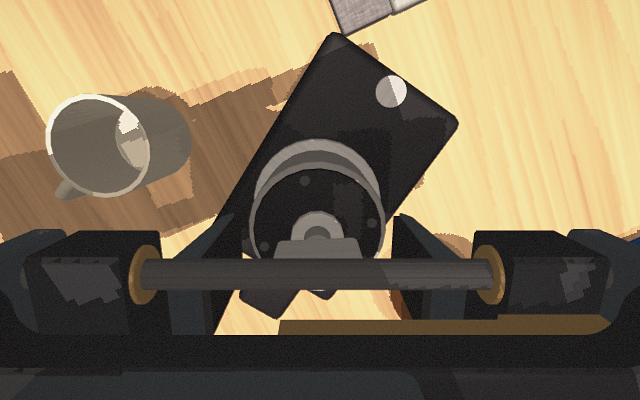

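servo_tool(rows=[[-0.0014, 0.0012, 0, -0.14], [-0.0014, 0.0012, 0, -0.28], [-0.0014, 0.0012, 0, -0.42], [-0.0014, 0.0012, 0, -0.56], [-0.0014, 0.0012, 0, -0.7], [-0.0014, 0.0012, 0, -0.84], [-0.0014, 0.0012, 0, -0.98], [-0.0014, 0.0012, 0, -1.12], [-0.0014, 0.0012, 0, -1.26], [-0.0014, 0.0012, 0, -1.4], [-0.0014, 0.0012, 0, -1.54], [-0.0014, 0.0012, 0, -1.606], [-0.0014, 0.0012, 0, -1.606], [-0.0014, 0.0012, 0, -1.606]])

```text
time_s: 11.3
position: [0.5058, -0.013, 0.3487]
tool_rot: [-0.0, 0.189, 0.982, -0.0]
force: [-0.1, 0.2, 0.5]
gripper_width: 0.0823
```

servo_tool(rows=[[0, 0, 0, 0], [0, 0, 0, 0], [0, 0, 0, 0], [0, 0, 0, 0], [0, 0, 0, 0], [0, 0, 0, 0], [0, 0, 0, 0], [0, 0, 0, 0], [0, 0, 0, 0], [0, 0, 0, 0], [0, 0, 0, 0], [0, 0, 0, 0]], claw=0)

```text
time_s: 12.5
position: [0.5056, -0.0133, 0.3489]
tool_rot: [-0.0, 0.188, 0.982, -0.001]
force: [-2.2, -3.3, 2.0]
gripper_width: 0.0118
```

Run:
```python
from h import *
o=st(); avg(4)
```

```text
t 12.5 p [ 0.5056 -0.0133  0.3489] yaw 2.7631 j6 -1.2403 F [-2.2 -3.3  2. ] Mz [-0.635  0.292  0.027] e6 0.021 w 0.0118 v 0.001
t 12.65 Mz [ 0.027  0.014 -0.051  0.043] e6 [0.021 0.021 0.021 0.021] j6 -1.2403 yaw 2.763 F [-1.6 -4.3  3. ] w 0.0121
```

servo_tool(rows=[[0, -0.001, 0, 0.05], [0, -0.001, 0, 0.1], [0, -0.001, 0, 0.15], [0, -0.001, 0, 0.2], [0, -0.001, 0, 0.25], [0, -0.001, 0, 0.28], [0, -0.001, 0, 0.28]])

```text
time_s: 13.35
position: [0.5054, -0.0139, 0.3489]
tool_rot: [0.0, 0.323, 0.946, 0.0]
force: [-1.9, -3.1, 4.6]
gripper_width: 0.0116
```

Run:
```python
from h import *
avg(5)
```

```text
t 13.55 Mz [0.15  0.051 0.076 0.048 0.029] e6 [0.191 0.091 0.059 0.051 0.05 ] j6 -0.9626 yaw 2.4832 F [-2.7 -2.4  4.9] w 0.0118
```

servo_tool(rows=[[0, 0, 0, 0.04], [0, 0, 0, 0.08], [0, 0, 0, 0.12], [0, 0, 0, 0.12], [0, 0, 0, 0.12]])

```text
time_s: 14.05
position: [0.5054, -0.0139, 0.3489]
tool_rot: [0.0, 0.379, 0.925, -0.0]
force: [-2.3, -2.9, 4.8]
gripper_width: 0.0116
```

```bash
python3 -c "
from h import *
avg(3)"
```

```text
t 14.15 Mz [0.034 0.039 0.03 ] e6 [0.058 0.04  0.048] j6 -0.843 yaw 2.3636 F [-3.1 -2.7  5.5] w 0.0118
```

servo_tool(rows=[[0, 0, 0, 0.04], [0, 0, 0, 0.08], [0, 0, 0, 0.12], [0, 0, 0, 0.12], [0, 0, 0, 0.12]])

```text
time_s: 14.65
position: [0.5053, -0.014, 0.3488]
tool_rot: [-0.0, 0.434, 0.901, -0.0]
force: [-3.7, -2.7, 5.1]
gripper_width: 0.0118
```

```bash
python3 -c "
from h import *
avg(3)"
```

```text
t 14.75 Mz [0.065 0.047 0.06 ] e6 [0.058 0.053 0.052] j6 -0.723 yaw 2.2437 F [-2.9 -3.5  5.5] w 0.0121
```

servo_tool(rows=[[0, 0, 0, 0.04], [0, 0, 0, 0.08], [0, 0, 0, 0.12], [0, 0, 0, 0.12], [0, 0, 0, 0.12]])

```text
time_s: 15.25
position: [0.5053, -0.014, 0.3488]
tool_rot: [-0.0, 0.487, 0.873, -0.0]
force: [-2.8, -2.6, 5.0]
gripper_width: 0.0119
```

```bash
python3 -c "
from h import *
avg(3)"
```

```text
t 15.35 Mz [0.04  0.05  0.058] e6 [0.058 0.053 0.052] j6 -0.603 yaw 2.1237 F [-2.5 -2.5  5.5] w 0.0119
```

servo_tool(rows=[[0, 0, 0, 0.04], [0, 0, 0, 0.08], [0, 0, 0, 0.12], [0, 0, 0, 0.12], [0, 0, 0, 0.12]])

```text
time_s: 15.85
position: [0.5052, -0.014, 0.3488]
tool_rot: [-0.0, 0.539, 0.842, -0.0]
force: [-2.8, -3.4, 5.9]
gripper_width: 0.012
```

```bash
python3 -c "
from h import *
avg(3)"
```

```text
t 15.95 Mz [ 0.067  0.104 -0.017] e6 [0.058 0.053 0.052] j6 -0.483 yaw 2.0037 F [-2.8 -2.7  4.9] w 0.0118
```

servo_tool(rows=[[0, 0, 0, 0.04], [0, 0, 0, 0.08], [0, 0, 0, 0.12], [0, 0, 0, 0.12], [0, 0, 0, 0.12]])

```text
time_s: 16.45
position: [0.5052, -0.014, 0.3488]
tool_rot: [-0.0, 0.588, 0.809, -0.0]
force: [-2.8, -3.3, 5.8]
gripper_width: 0.0119
```

```bash
python3 -c "
from h import *
avg(3)"
```

```text
t 16.55 Mz [0.063 0.099 0.11 ] e6 [0.058 0.053 0.052] j6 -0.3629 yaw 1.8837 F [-2.2 -3.1  5.6] w 0.0117
```

servo_tool(rows=[[0, 0, 0, 0.04], [0, 0, 0, 0.08], [0, 0, 0, 0.12], [0, 0, 0, 0.12], [0, 0, 0, 0.12]])

```text
time_s: 17.05
position: [0.5052, -0.014, 0.3488]
tool_rot: [-0.0, 0.636, 0.772, -0.001]
force: [-3.0, -3.3, 5.9]
gripper_width: 0.0116
```

```bash
python3 -c "
from h import *
avg(3)"
```

```text
t 17.15 Mz [0.191 0.202 0.182] e6 [0.202 0.197 0.197] j6 -0.2434 yaw 1.7643 F [-3.1 -2.2  4.7] w 0.0117
```

Resistance rose from 0.052 to 0.197 N m, so the screw has bottomed, about 0.048 rad back at yaw ≈1.812. I'll back off 1.571 + 0.048 rad.

servo_tool(rows=[[0, 0, 0, -0.05], [0, 0, 0, -0.14], [0, 0, 0, -0.23], [0, 0, 0, -0.32], [0, 0, 0, -0.41], [0, 0, 0, -0.5], [0, 0, 0, -0.59], [0, 0, 0, -0.68], [0, 0, 0, -0.77], [0, 0, 0, -0.86], [0, 0, 0, -0.95], [0, 0, 0, -1.04], [0, 0, 0, -1.13], [0, 0, 0, -1.22], [0, 0, 0, -1.31], [0, 0, 0, -1.4], [0, 0, 0, -1.49], [0, 0, 0, -1.57], [0, 0, 0, -1.619], [0, 0, 0, -1.619]])

```text
time_s: 19.15
position: [0.5055, -0.0135, 0.3488]
tool_rot: [0.0, -0.12, 0.993, 0.001]
force: [-1.8, -0.4, 5.5]
gripper_width: 0.0118
```

```bash
python3 -c "
from h import *
avg(4)"
```

```text
t 19.3 Mz [-0.012 -0.053 -0.005 -0.043] e6 [-0.277 -0.101 -0.052 -0.043] j6 -1.8603 yaw -2.9027 F [-2.6 -0.   4.5] w 0.0117
```

servo_tool(rows=[[0, 0, 0, 0], [0, 0, 0, 0], [0, 0, 0, 0], [0, 0, 0, 0], [0, 0, 0, 0], [0, 0, 0, 0], [0, 0, 0, 0], [0, 0, 0, 0], [0, 0, -0.02, 0], [0, 0, -0.04, 0], [0, 0, -0.06, 0], [0, 0, -0.08, 0], [0, 0, -0.1, 0], [0, 0, -0.12, 0], [0, 0, -0.12, 0], [0, 0, -0.12, 0]], claw=0.9)

```text
time_s: 20.9
position: [0.5052, -0.0139, 0.4683]
tool_rot: [-0.0, -0.12, 0.993, -0.0]
force: [-0.6, 0.2, 0.0]
gripper_width: 0.0819
```

Run:
```python
from h import *
o=st(); im=snap('wrist','w4')
cv2.imwrite('pics/w4c.png',cv2.resize(im[60:300,160:480,::-1],(800,600),interpolation=cv2.INTER_CUBIC))
```

```text
t 20.9 p [ 0.5052 -0.0139  0.4683] yaw -2.9014 j6 -1.8611 F [-0.6  0.2  0. ] Mz [ 0.155 -0.087  0.016] e6 -0.001 w 0.0819 v 0.028
```

View pics/w4c.png

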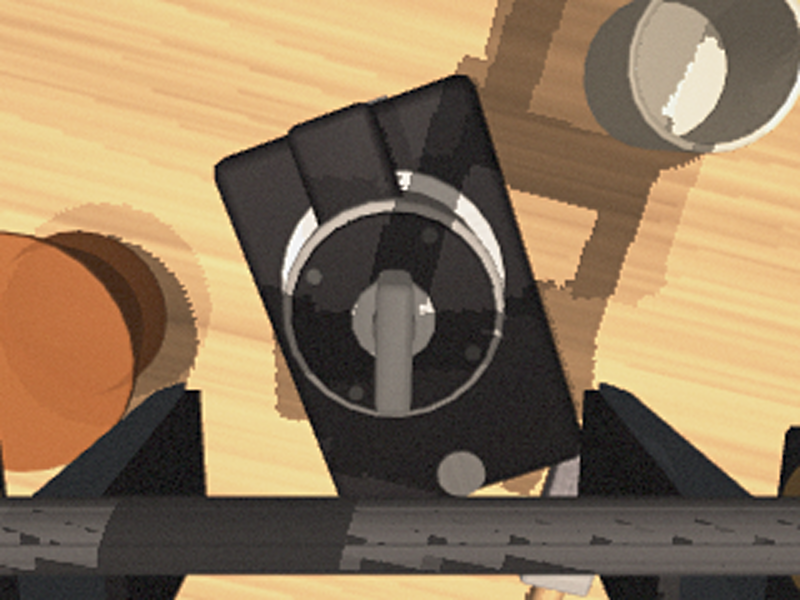

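The bar lies along the tool axis and the gripper is clear of it. Next I'll compare the head's rim screws before and after, to check that the head did not twist.

Run:
```python
from h import *
o4=ctrl.get_obs()
yaw=1.3728;a=yaw/2
o1={'position':[.5067,-.0099,.4698],'tool_rot':[0,np.cos(a),np.sin(a),0]}
D1=np.array([atz('wrist',(220+x/4,120+y/4),.136,o1) for x,y in[(382,143),(241,287),(521,285)]])
D4=np.array([atz('wrist',(160+x/2.5,60+y/2.5),.136,o4) for x,y in[(429,236),(314,277),(356,394),(473,353)]])
az=lambda D,i,j:np.arctan2(*(D[i]-D[j])[1::-1])
print(D1.round(4),az(D1,2,1));print(D4.round(4),az(D4,0,2),az(D4,1,3))
g=lambda x,y: atz('wrist',(160+x/2.5,60+y/2.5),.189,o4)
for p,q in(((376,284),(376,415)),((411,284),(410,415))):
    w=g(*p)-g(*q);print(np.arctan2(w[1],w[0])%np.pi)
```

```text
[[ 0.5127  0.0184  0.136 ]
 [ 0.4722 -0.0092  0.136 ]
 [ 0.539  -0.0221  0.136 ]] -0.1909968826223353
[[ 0.4714 -0.0061  0.136 ]
 [ 0.4968 -0.0446  0.136 ]
 [ 0.5384 -0.0185  0.136 ]
 [ 0.5113  0.0218  0.136 ]] 2.9578264141439794 -1.7857378401992046
0.2355414125846087
0.2384382928096631
```

```bash
python3 -c "
from h import *
st(); print(ctrl.sign_off())"
```

```text
t 20.95 p [ 0.5052 -0.0139  0.4677] yaw -2.9014 j6 -1.8612 F [-0.5 -0.5 -0.6] Mz [ 0.095 -0.101  0.003] e6 -0.0 w 0.0818 v 0.014
the job is handed in; nothing more can be done
None
```

The burrs are set: I turned the screw clockwise until it bottomed, backed it off a quarter turn, let go and lifted clear. I handed the job in at 21 s of the 72 s allowed.

- **Bottoming:** I turned about 2.8 rad clockwise with one regrip, in 0.12 rad steps once bottoming was possible. I stopped when the settled resistance rose from 0.05 to 0.20 N m, well under the 0.55 N m at which the head slips. From that rise, the screw had gone about 0.05 rad past first contact.
- **Back-off:** I backed off 1.571 rad from the inferred contact point. The last picture shows the bar at 0.237 rad against the 0.241 rad I aimed for.
- **Head twist:** the head's rim screws, compared before and after, moved about 0.01 rad on average. The two pairs in the last picture disagreed by about 0.03 rad, which is the reading noise, so I see no twist.
- **Surroundings:** the gripper is open and 12 cm above the grip height. The moves kept clear of the mug, hopper and brush; I did not re-measure their positions afterwards. The mug and hopper, and the part of the brush in view, looked undisturbed in the last picture.

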